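# Move a push-in silencer to the bare outlet of an air manifold

### The arm

A 7-joint arm with a two-finger parallel gripper is mounted at the origin on the work surface. World frame = base frame: x ahead of the robot, y to its left, z up, the work surface at z = 0. Lengths are in m, angles in rad, forces in N, time in s.
With the tool pointing down it reaches from about 0.4 to 0.85 m from the base axis. Payload 4.5 kg.
Tool frame: the origin (TCP) lies on the centre line of the jaws, within the pads' length; the fingertips stand 14 mm ahead of it and the grasp point (between the pads) lies 5 mm behind it (ctrl.tips_ahead is the distance from the TCP to the fingertips, in m); x points along the fingers, z is the direction in which the jaws open and shut, and the axes are right-handed (so a half turn about x gives the same grasp; the last joint's range is limited). The gripper opens to 88 mm and grips with 3 to 60 N. Pads are 18 mm wide; open, the fingers measure 123 mm over their backs; the gripper's body (75 mm by 187 mm) begins 45 mm behind the grasp point.
Start: joints at [-1.267, 0.689, -0.195, 1.565, 0.157, 0.902, -0.215], TCP at [0.167, 0.602, 0.253] pointing down, gripper open.
Joint ranges: [-3.01, 3.01], [-0.46, 2.08], [-1.47, 1.51], [0.13, 2.56], [-1, 4.14], [0.04, 2.09], [-2.66, 2.66]. Speed limits (rad/s): [2.57, 2.57, 3.14, 3.14, 3.14, 3.14, 3.14].

### API

Orientations are given as a unit quaternion [x, y, z, w].
In Python, from plant import ctrl gives the robot as it stands.
- The arm moves only by the shell command python3 -m handwheel 'ROWS'. ROWS is JSON, a list of rows, each an object of numbers: "x", "y", "z": the shift along the tool's x, y, z in m; "spin": the turn about the tool's x in rad; "jaw": the closure, from 0 (fully open) to 1 (shut). A call has 1 to 8 rows; each row shifts and turns the pose as measured when the row begins, along the tool's axes as they then stand; what a row does not reach is not made up. A row lasts 1/12 s, in which the tool goes at most 41.7 mm and 7.16 degrees, less where a joint would pass 70% of its speed; a pose out of reach is approached as far as the arm can. A call with a gripper value outside its range is refused whole. The fingers move at their own pace and stop on an object; the grip force is fixed at half the most. Time passes only in rows, so rows that do not move let the fingers close. It gives the time, the measured TCP pose, the force and the opening at its end, in the units of the state.
- ctrl.read_state(): the state, without advancing time (a new reading comes with each control period).
- ctrl.camera(name): name is "side" or "top" or "wrist"; returns (picture, depth): 400x640x3 uint8, red, green, blue; 400x640 float32, m along the optical axis (not along the pixel's ray), 0 where there is no reading.
- ctrl.camera_params(name): a dict with "fx", "fy", "cx", "cy" (pixels), "k1" (the pictures are not rectified: a ray, as slopes to the right and down, at radius r is drawn at 1 + k1 r^2 times it, then the intrinsics apply), "R" (3x3) and "t" (3): a world point X has camera coordinates R X + t; the wrist camera has in their place "T_tool_cam" (4x4, takes a point from camera to tool coordinates, whose origin is the TCP and whose axes are the tool frame's). Camera axes: x right, y down, z forward; pixel columns grow to the right and rows downward; lengths in m; the calibration is good to about 2 mm. A picture is of the moment at which its call begins: read the wrist's pose just before it. camera_params takes no time and is no camera call.
- ctrl.close_job(): hands the job in, once; it reports no verdict.
The state is a dict: "t": time; "joints": joint angles; "qd": joint speeds; "joint_efforts": joint torques, N m; "eef_pos": TCP position; "eef_rot": TCP orientation; "wrist_force": force on the tool from outside, world axes, zero at the start; "ft_torque": the same for the moment, N m; "grip_width": opening from 0.0 (shut) to 1.0 (fully open).
Only numpy, scipy, OpenCV 4.12 (cv2) and the standard library are available. Lean on these libraries where they do the work, as an engineer would, in place of code of your own. Each camera call takes 0.05 s, during which the arm holds its last target.

### The job

Move the air silencer (the square coupling with the round ribbed drum) from its outlet to the bare outlet, the one with the tap on the block behind it: press its release collar in towards the drum and slide it off its tube, then push it onto the bare tube until it is fully home and the collar has sprung back out. The hole saw left in front of the bare outlet is in the way: stand it upright on the table, off the tray. Leave the stop-end on its outlet and the wire spool and the carton where they are, and let go of everything when done.

Things in the scene. Friction and masses are not known exactly. Their poses are not given: they have to be found in the camera images.
- manifold: Bench air manifold, fixed. Dark steel tray 315 x 330 mm, its top 15 mm above the table, from 65 mm behind to 250 mm ahead of the origin, carrying an aluminium block 50 mm deep, 310 mm long, its top 60 mm above the table. Origin: on the table, under the middle of the block's front face; x points out of that face, y along the block. Three equal tubes stick out of it along +x at y = -100, 0, 100 mm
- bare_tip (a point): Middle of the tip of the bare tube (fixed). All three tubes are alike: steel, 16 mm thick, reaching 95 mm out of the block, axis 35 mm above the table and 20 mm above the tray, with a groove 9 mm thick from 14 to 24 mm behind the tip; the last 8 mm taper to 6 mm. x points along the tube, away from the block
- silencer: The coupling to move, 0.2 to 0.34 kg, lying on the tray, locked on one of the tubes. Square steel body 50 mm long, 40 mm wide, 40 mm high; origin: centre of its underside; x points along the bore from mouth to drum (away from the block). A ribbed bronze drum, 30 mm thick, 45 mm long, from x = 25 to 70 mm. Home, its axes are the manifold's, its origin 82 mm off the block's face
- mouth (a point): Middle of the silencer's mouth, at x = -25 mm, z = 20 mm from its origin: a square bore 18 mm wide, 40 mm deep, along x. Home, the mouth is 38 mm behind the tube's tip. Two spring jaws inside hold the tube's groove: pulling the body alone will not free it. To fit, lie it on the tray in line with a tube and push in -x with 8 to 18 N: the jaws ride over the tip (the collar moves in meanwhile) and snap in when home
- collar (a joint): Release collar of the silencer: 0 = out, at rest, jaws shut; 0.008 m = pressed fully in (towards the drum, the silencer's +x). Spring 2 N at rest to 6 N fully in. Pressed 4 to 6 mm (about 5 N) the jaws open; pushing the collar on in +x then takes the coupling off. Mouth and collar are clear of the tube after 51 mm of travel
- collar_face (a point): Middle of the collar's outer face, towards the block, on the bore axis. The collar is a brass thumb plate 5 mm thick, 46 mm wide, 39 mm high with a 22 mm hole for the tube; at rest its face is 38 mm from the silencer's origin. Home, 44 mm of bare tube lies between block and collar. x, y, z as the silencer
- tap: Small grey-levered tap on top of the block, fixed, its top 75 mm above the table, marking the bare outlet. The body's origin is not at the lever but at the place where the silencer's origin lies when home on that outlet (on the tray's top, 82 mm off the block's face, in line with the tube); x and y as the manifold's. The tap stands 112 mm behind the origin (x = -112 mm)
- stopend: Blank stop-end on the third outlet, to be left: same 50 x 40 x 40 mm square body and origin, a plain 30 mm square end plate (6 mm) instead of a drum, a rigid thumb plate at its mouth
- spool: Small black wire spool, 60 mm across, 46 mm high, 0.35 kg, loose, standing on the tray in front of the stop-end. Origin: centre of its underside
- holesaw: Bare steel hole saw, a cup open at the top, 50 mm across and 42 mm high, wall 3 mm, 0.2 kg, loose, standing on the tray in front of the bare outlet, where the silencer has to go on. Origin: centre of its underside, z up. There is free table on the -y side of the tray
- carton: White carton with a brown band, 80 x 80 x 70 mm, standing on the table beside the tray. Origin: centre of its underside
There are look-alikes about, which are no part of the job. Leave any pink look-alike of the holesaw alone.

How it is judged:
By the outcome, as a careful person would: the job done as asked, in the order asked, and still so for the second after the job is handed in, with the robot touching nothing.
It also fails if it takes over 67 s, if anything falls off the work surface, if the arm or the gripper's body presses on something with over 40 N, if the wrist force passes 120 N, or if a joint passes its speed limit or range.

## Working session

There is one attempt and no reset: what is moved stays moved. The work goes in short steps, Python scripts to look and compute and a shell command to move; the robot and the scene stay as the last step left them, time stands still between calls to the robot, and variables do not carry over. Pictures are saved under pics/ and viewed, and the job is handed in when it is done.

```bash
ls; mkdir -p pics; python3 - <<'E'
from plant import ctrl
import cv2,json
s=ctrl.read_state();print(s)
for n in("side","top"):
    im,d=ctrl.camera(n);cv2.imwrite(f"pics/{n}0.png",im[...,::-1]);import numpy as np;np.save(f"pics/{n}0.npy",d)
    print(n,ctrl.camera_params(n))
print(ctrl.camera_params("wrist"),ctrl.tips_ahead)
E
```

```text
pics
{'t': 0.0, 'joints': array([-1.26720579,  0.6899936 , -0.1944943 ,  1.56633888,  0.15731933,
        0.90251602, -0.21510948]), 'qd': array([ 0.00055306, -0.00064701, -0.00060748, -0.00073427, -0.00027013,
        0.001427  , -0.00122614]), 'joint_efforts': array([-1.32934406e-04, -5.27571988e+01, -1.26717590e+00, -1.53423786e+01,
       -5.26805513e-02,  6.57226512e-03,  1.76046556e-04]), 'eef_pos': array([0.16648017, 0.60178549, 0.2519049 ]), 'eef_rot': array([-0.42867781,  0.56317259,  0.42779071,  0.56219843]), 'wrist_force': array([-0.16137557, -0.58893685,  0.43163979]), 'ft_torque': array([ 0.01389768, -0.01269913, -0.03138923]), 'grip_width': 1.0043529880187}
side {'fx': 387.96891050487636, 'fy': 387.96891050487636, 'cx': 321.370629278095, 'cy': 198.46310304007196, 'k1': -0.0868494647528384, 'R': array([[ 0.94444956, -0.32860027,  0.00607305],
       [-0.25355588, -0.74026787, -0.62266596],
       [ 0.20910389,  0.58653674, -0.78246419]]), 't': array([-0.4949548 ,  0.23534838,  0.67758142])}
top {'fx': 500.86536538738113, 'fy': 500.86536538738113, 'cx': 320.36508783905106, 'cy': 205.60855229710353, 'k1': 0.04403966727115417, 'R': array([[-0.03018726, -0.99954088, -0.00259958],
       [-0.97523105,  0.03002301, -0.21914153],
       [ 0.21911896, -0.00408009, -0.97568962]]), 't': array([0.10106611, 0.58234782, 1.25047589])}
{'fx': 307.97724323590484, 'fy': 307.97724323590484, 'cx': 326.1397465345157, 'cy': 197.05934052439326, 'k1': -0.055177208904415305, 'T_tool_cam': array([[ 7.16035490e-06, -3.12173676e-01,  9.50025050e-01,
        -1.32686917e-01],
       [-1.28903749e-03, -9.50024264e-01, -3.12173408e-01,
         7.94555505e-02],
       [ 9.99999169e-01, -1.22238264e-03, -4.09206084e-04,
        -4.11424285e-04],
       [ 0.00000000e+00,  0.00000000e+00,  0.00000000e+00,
         1.00000000e+00]])} 0.014
```

View pics/side0.png

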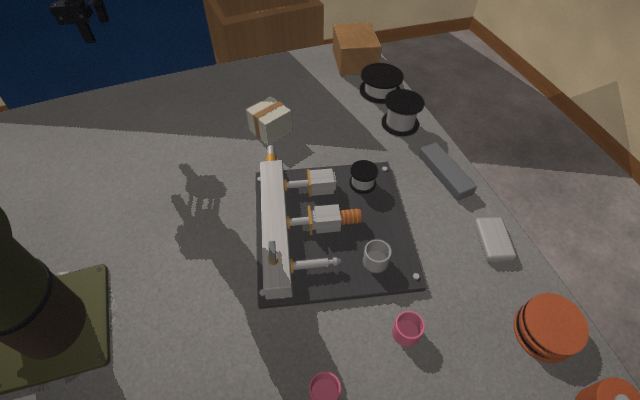

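View pics/top0.png

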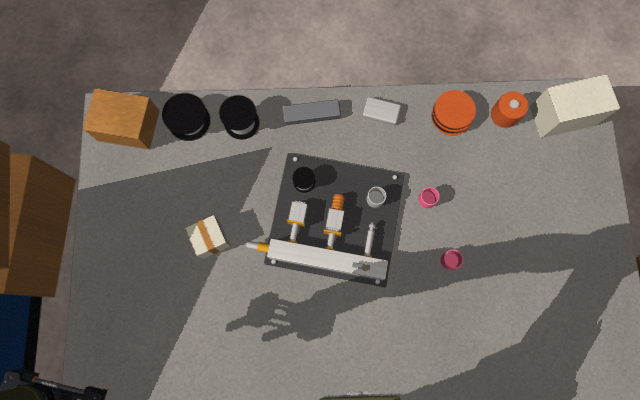

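The side view shows the block at px (273,230), the silencer at (330,218), the stop-end at (315,180), the bare tube tip at (337,261) and the grey hole saw at (376,256). There are two pink look-alikes, at (408,327) and (324,388). In the top view the hole saw is at (376,196), the silencer drum at (337,203) and the bare tip at (373,226).

```bash
cat > h.py <<'E'
import numpy as np,cv2
from plant import ctrl
from scipy.spatial.transform import Rotation as Rn
def ray(P,u,v):
    K=np.array([[P['fx'],0,P['cx']],[0,P['fy'],P['cy']],[0,0,1]])
    p=cv2.undistortPoints(np.array([[[u,v]]],float),K,np.array([P['k1'],0,0,0,0.]))[0,0]
    return np.array([p[0],p[1],1.])
def cam_pose(name,s=None):
    P=ctrl.camera_params(name)
    if name=='wrist':
        T=P['T_tool_cam'];R=Rn.from_quat(s['eef_rot']).as_matrix()
        return P,R@T[:3,:3],R@T[:3,3]+s['eef_pos']
    return P,P['R'].T,-P['R'].T@P['t']
def at_z(name,u,v,z,s=None):
    P,R,o=cam_pose(name,s);d=R@ray(P,u,v);return o+d*(z-o[2])/d[2]
def at_d(name,u,v,depth,s=None):
    P,R,o=cam_pose(name,s);return o+R@ray(P,u,v)*depth
def proj(name,X,s=None):
    P,R,o=cam_pose(name,s);c=R.T@(np.asarray(X)-o)
    a,b=c[0]/c[2],c[1]/c[2];k=1+P['k1']*(a*a+b*b)
    return P['fx']*a*k+P['cx'],P['fy']*b*k+P['cy']
def snap(name,tag):
    s=ctrl.read_state();im,d=ctrl.camera(name);cv2.imwrite(f'pics/{tag}.png',im[...,::-1]);np.save(f'pics/{tag}.npy',d)
    np.savez(f'pics/{tag}_s.npz',eef_pos=s['eef_pos'],eef_rot=s['eef_rot']);return s,im,d
def crop(tag,x0,y0,x1,y1,k,out):
    im=cv2.imread(f'pics/{tag}.png')[y0:y1,x0:x1];cv2.imwrite(f'pics/{out}.png',cv2.resize(im,None,fx=k,fy=k,interpolation=cv2.INTER_CUBIC))
E
python3 - <<'E'
from h import *
crop('top0',255,145,415,295,4,'topc');crop('side0',245,130,435,310,4,'sidec')
E
```

```text
(no output)
```

View pics/topc.png

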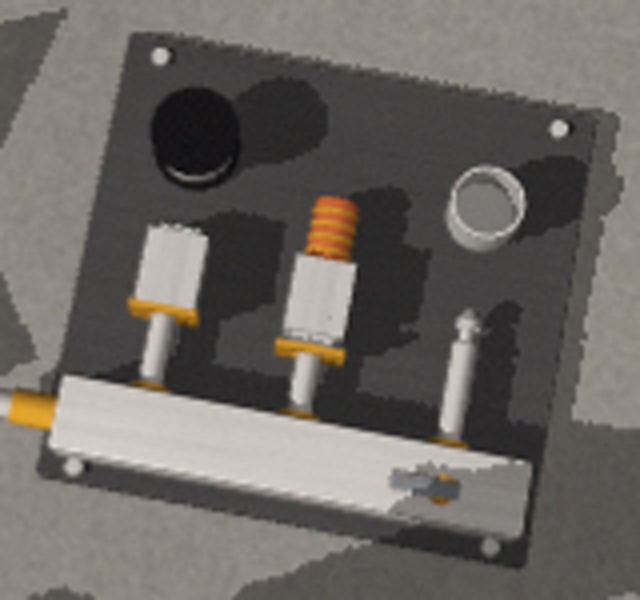

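View pics/sidec.png

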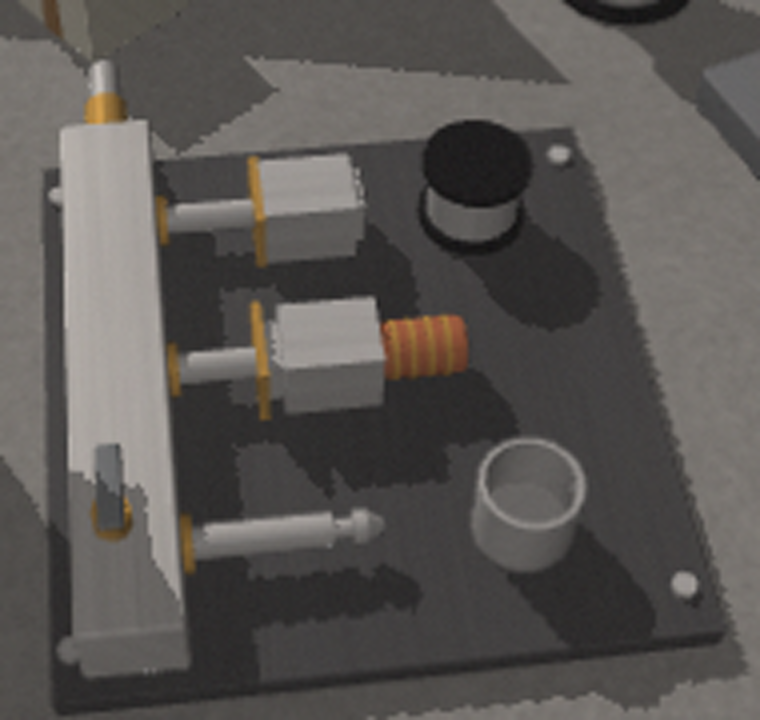

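```bash
cat > fit.py <<'E'
from h import *
from scipy.optimize import least_squares
T=lambda u,v:(255+u/4,145+v/4); S=lambda u,v:(245+u/4,130+v/4)
obs=[('top',T(130,35),(.25,.165,.015)),('top',T(603,108),(.25,-.165,.015)),('top',T(523,567),(-.065,-.165,.0)),('top',T(40,475),(-.065,.165,0.0)),
('top',T(65,376),(0,.155,.06)),('top',T(531,461),(0,-.155,.06)),
('top',T(469,312),(.095,-.1,.035)),
('side',S(573,129),(.25,.165,.015)),('side',S(724,630),(.25,-.165,.015)),('side',S(45,170),(-.065,.165,.015)),
('side',S(183,626),(0,-.155,.06)),('side',S(150,121),(0,.155,.06)),('side',S(72,636),(-.05,-.155,.06)),('side',S(62,130),(-.05,.155,.06)),('side',S(383,524),(.095,-.1,.035))]
def man(p,X):
    c,s=np.cos(p[2]),np.sin(p[2]);return np.array([p[0]+c*X[0]-s*X[1],p[1]+s*X[0]+c*X[1],X[2]])
def inv(p,X):
    c,s=np.cos(p[2]),np.sin(p[2]);a,b=X[0]-p[0],X[1]-p[1];return np.array([c*a+s*b,-s*a+c*b,X[2]])
def f(p,cams=('top','side')):
    return np.concatenate([np.array(proj(n,man(p,X)))-uv for n,uv,X in obs if n in cams])
if __name__=='__main__':
    for cams in (('top',),('side',),('top','side')):
        r=least_squares(f,[.5,0,0],args=(cams,),loss='soft_l1');print(cams,r.x,np.degrees(r.x[2]));print(np.round(r.fun.reshape(-1,2),1).tolist())
    p=r.x
    for n,uv,z in [('top',T(487,204),.057),('side',S(528,483),.057),('top',T(196,132),.061),('side',S(476,165),.061)]:
        X=at_z(n,*uv,z);print(n,X,inv(p,X))
    for n,uv,z in [('top',T(327,258),.055),('side',S(384,352),.035)]: print('sil front',inv(p,at_z(n,*uv,z)))
E
python3 fit.py
```

```text
('top',) [ 0.47053287  0.062711   -0.21478311] -12.306165968844086
[[-0.1, -0.9], [-1.3, 1.6], [0.3, 0.7], [-0.5, 0.8], [-0.3, -0.8], [1.3, -0.2], [0.6, -0.7]]
('side',) [ 0.47176917  0.06163643 -0.2227966 ] -12.765304821634054
[[0.5, -0.9], [0.9, 0.9], [-0.6, -0.8], [0.7, 0.4], [-0.1, -1.3], [-0.4, 0.6], [-0.6, -1.8], [-0.2, 0.1]]
('top', 'side') [ 0.47146971  0.06207244 -0.22009887] -12.610736131649263
[[0.6, -1.4], [-0.7, 1.7], [0.4, 0.6], [-0.3, 0.1], [-0.0, -1.5], [1.5, -0.2], [1.0, -0.9], [0.0, -1.2], [0.8, 0.4], [-1.0, -0.9], [0.7, 0.2], [-0.4, -1.4], [-0.4, 0.5], [-1.0, -1.8], [-0.3, -0.2]]
top [ 0.60838615 -0.06694209  0.057     ] [ 0.1617807  -0.09600974  0.057     ]
side [ 0.60892163 -0.06998038  0.057     ] [ 0.1629666  -0.09885782  0.057     ]
top [0.66274751 0.12459154 0.061     ] [0.17301384 0.10277181 0.061     ]
side [0.66280424 0.11914253 0.061     ] [0.17425886 0.09746665 0.061     ]
sil front [0.10625707 0.00146174 0.055     ]
sil front [ 0.11050516 -0.00173427  0.035     ]
```

```bash
cat > go.py <<'E'
import sys
from fit import *
P0=np.array([0.4715,0.0621,-0.220])
try: P0=np.load('P0.npy')
except Exception: pass
def go(x,y,z,ang=None):
    "target TCP in manifold coords; prints tool-frame shift with current axes, and spin"
    s=ctrl.read_state();R=Rn.from_quat(s['eef_rot']).as_matrix()
    d=R.T@(man(P0,(x,y,z))-s['eef_pos'])
    yax=man((0,0,P0[2]),(0,1,0));t=R.T@yax
    sp=np.arctan2(-t[1],t[2]); sp=(sp+np.pi/2)%np.pi-np.pi/2
    now=inv(P0,s['eef_pos'])
    print('t',round(s['t'],2),'man',np.round(now,4),'toolx',np.round(R[:,0],3),'F',np.round(s['wrist_force'],1),'w',round(s['grip_width']*88,1),'q7',round(s['joints'][6],2))
    print('shift tool mm',np.round(d*1000,1),'spin',round(sp,4),'-- shift after spin:',np.round(Rn.from_rotvec([sp,0,0]).as_matrix().T@d*1000,1))
if __name__=='__main__': go(*map(float,sys.argv[1:4]))
E
python3 - <<'E'
from go import *
R=Rn.from_quat(ctrl.read_state()['eef_rot']).as_matrix();print(R)
for n,u,v in [('top',429,197),('top',452,259),('side',408,327),('side',324,388)]:
    X=at_z(n,u,v,.02);print(n,X,inv(P0,X))
E
python3 go.py .1625 -.0975 .2
```

```text
[[-2.98651583e-04 -9.63835365e-01  2.66498219e-01]
 [-1.54845436e-03  2.66498357e-01  9.63834129e-01]
 [-9.99998757e-01 -1.24809739e-04 -1.57204523e-03]]
top [ 0.61010082 -0.21306019  0.02      ] [ 0.19530829 -0.23828132  0.02      ]
top [ 0.43993566 -0.26029134  0.02      ] [ 0.03955179 -0.32150916  0.02      ]
side [ 0.61048801 -0.2104536   0.02      ] [ 0.19511731 -0.23565306  0.02      ]
side [ 0.43917152 -0.25635388  0.02      ] [ 0.03794679 -0.31783336  0.02      ]
t 0.1 man [-0.4154  0.4602  0.252 ] toolx [-0.    -0.002 -1.   ] F [0.7 0.1 0.5] w 87.4 q7 -0.22
shift tool mm [  52.9 -605.  -528.2] spin -0.0498 -- shift after spin: [  52.9 -577.9 -557.6]
```

Candidates for the hole saw are the grey cup at top px (376,196), the pink cup at (429,197) and the pink cup at (452,259). I choose the grey one because it is bare steel, stands on the tray and lies in line with the bare tube. For the silencer I choose the coupling with the ribbed drum at (337,203), not the drumless stop-end at (297,215). The crops confirm both choices.

```bash
python3 -m handwheel '[{"y":-0.029,"z":-0.028,"spin":-0.05},{"y":-0.029,"z":-0.028},{"y":-0.029,"z":-0.028},{"y":-0.029,"z":-0.028},{"y":-0.029,"z":-0.028},{"y":-0.029,"z":-0.028},{"y":-0.029,"z":-0.028},{"y":-0.029,"z":-0.028}]'; python3 go.py .1625 -.0975 .2
```

```text
t 0.1 man [-0.4154  0.4602  0.252 ] toolx [-0.    -0.002 -1.   ] F [0.7 0.1 0.5] w 87.4 q7 -0.22
shift tool mm [  52.9 -605.  -528.2] spin -0.0498 -- shift after spin: [  52.9 -577.9 -557.6]invalid input
```

```bash
python3 -m handwheel '[{"y":-0.029,"z":-0.028},{"y":-0.029,"z":-0.028},{"y":-0.029,"z":-0.028},{"y":-0.029,"z":-0.028},{"y":-0.029,"z":-0.028},{"y":-0.029,"z":-0.028},{"y":-0.029,"z":-0.028},{"y":-0.029,"z":-0.028}]'; python3 go.py .1625 -.0975 .2
```

```text
t 0.1 man [-0.4154  0.4602  0.252 ] toolx [-0.    -0.002 -1.   ] F [0.7 0.1 0.5] w 87.4 q7 -0.22
shift tool mm [  52.9 -605.  -528.2] spin -0.0498 -- shift after spin: [  52.9 -577.9 -557.6]invalid input
```

```bash
python3 -m handwheel '[{"x":0,"y":-0.029,"z":-0.028,"spin":-0.05,"jaw":0}]'; python3 -m handwheel '[{"x":0,"y":-0.029,"z":-0.028,"spin":0,"jaw":0},{"x":0,"y":-0.029,"z":-0.028,"spin":0,"jaw":0},{"x":0,"y":-0.029,"z":-0.028,"spin":0,"jaw":0},{"x":0,"y":-0.029,"z":-0.028,"spin":0,"jaw":0},{"x":0,"y":-0.029,"z":-0.028,"spin":0,"jaw":0},{"x":0,"y":-0.029,"z":-0.028,"spin":0,"jaw":0},{"x":0,"y":-0.029,"z":-0.028,"spin":0,"jaw":0}]'; python3 go.py .1625 -.0975 .2
```

```text
t: 0.18
eef_pos: [0.1805, 0.5732, 0.2518]
eef_rot: [-0.442, 0.55, 0.448, 0.549]
wrist_force: [0.3, 1.7, -0.3]
grip_width: 0.999
t: 0.77
eef_pos: [0.3398, 0.3318, 0.2469]
eef_rot: [-0.446, 0.548, 0.451, 0.545]
wrist_force: [1.0, -0.6, -0.7]
grip_width: 0.997
t 0.77 man [-0.1873  0.2344  0.2469] toolx [-0.009  0.003 -1.   ] F [ 1.  -0.6 -0.7] w 87.7 q7 0.29
shift tool mm [  43.3 -342.3 -340.2] spin 0.0238 -- shift after spin: [  43.3 -350.3 -332. ]
```

```bash
python3 -m handwheel '[{"x":0,"y":-0.029,"z":-0.028,"spin":0.024,"jaw":0},{"x":0,"y":-0.029,"z":-0.028,"spin":0,"jaw":0},{"x":0,"y":-0.029,"z":-0.028,"spin":0,"jaw":0},{"x":0,"y":-0.029,"z":-0.028,"spin":0,"jaw":0},{"x":0,"y":-0.029,"z":-0.028,"spin":0,"jaw":0},{"x":0,"y":-0.029,"z":-0.028,"spin":0,"jaw":0},{"x":0,"y":-0.029,"z":-0.028,"spin":0,"jaw":0},{"x":0,"y":-0.029,"z":-0.028,"spin":0,"jaw":0}]'; python3 go.py .1625 -.0975 .2
```

```text
t: 1.43
eef_pos: [0.5202, 0.0514, 0.2433]
eef_rot: [-0.439, 0.555, 0.445, 0.549]
wrist_force: [0.1, 0.3, 0.6]
grip_width: 0.999
t 1.43 man [4.990e-02 1.000e-04 2.433e-01] toolx [-0.012  0.002 -1.   ] F [0.1 0.3 0.6] w 87.9 q7 0.92
shift tool mm [  42.1 -113.2  -97.5] spin -0.0005 -- shift after spin: [  42.1 -113.2  -97.6]
```

```bash
python3 -m handwheel '[{"x":0.01,"y":-0.028,"z":-0.024,"spin":0,"jaw":0},{"x":0.01,"y":-0.028,"z":-0.024,"spin":0,"jaw":0},{"x":0.01,"y":-0.028,"z":-0.024,"spin":0,"jaw":0},{"x":0.01,"y":-0.028,"z":-0.024,"spin":0,"jaw":0},{"x":0,"y":0,"z":0,"spin":0,"jaw":0},{"x":0,"y":0,"z":0,"spin":0,"jaw":0}]'; python3 go.py .1625 -.0975 .2; python3 -c "
from h import *
s,_,_=snap('wrist','w1')"
```

```text
t: 1.93
eef_pos: [0.6136, -0.0871, 0.1978]
eef_rot: [-0.436, 0.56, 0.439, 0.552]
wrist_force: [0.4, 1.7, 0.3]
grip_width: 0.998
t 1.93 man [ 0.1712 -0.1145  0.1978] toolx [-0.011 -0.004 -1.   ] F [0.4 1.7 0.3] w 87.8 q7 1.15
shift tool mm [-2.2  9.  16.9] spin -0.0176 -- shift after spin: [-2.2  8.7 17. ]
```

View pics/w1.png

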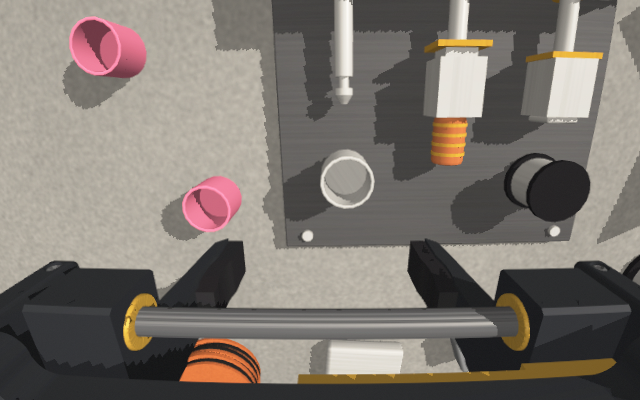

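The wrist picture shows the hole saw rim centred at (347,181), the bare tip at (343,102), the drum end at (447,162), and the far tray corners at (288,246) and (571,240).

```bash
python3 - <<'E'
from go import *
s=np.load('pics/w1_s.npz')
for nm,u,v,z in [('saw rim',347,182,.057),('tip',343,103,.035),('corner-',288,246,.015),('corner+',571,240,.015),('drumend top',447,164,.04),('bodyL front',427,114,.055),('bodyR front',480,117,.055)]:
    X=at_z('wrist',u,v,z,s);print(nm,np.round(X,4),np.round(inv(P0,X),4))
E
```

```text
saw rim [ 0.6123 -0.0685  0.057 ] [ 0.1659 -0.0968  0.057 ]
tip [ 0.5437 -0.0557  0.035 ] [ 0.0961 -0.0992  0.035 ]
corner- [ 0.6814 -0.1501  0.015 ] [ 0.2512 -0.1613  0.015 ]
corner+ [0.753  0.1716 0.015 ] [0.2508 0.1683 0.015 ]
drumend top [0.622  0.0294 0.04  ] [0.154  0.0009 0.04  ]
bodyL front [0.5692 0.0129 0.055 ] [ 0.1061 -0.0267  0.055 ]
bodyR front [0.5824 0.0586 0.055 ] [0.109  0.0208 0.055 ]
```

```bash
python3 -m handwheel '[{"x":0.02,"y":0.007,"z":0.018,"spin":-0.018,"jaw":0},{"x":0.03,"y":0,"z":0,"spin":0,"jaw":0},{"x":0.03,"y":0,"z":0,"spin":0,"jaw":0},{"x":0,"y":0,"z":0,"spin":0,"jaw":0}]'; python3 go.py .1645 -.097 .04
```

```text
t: 2.32
eef_pos: [0.6099, -0.0646, 0.1183]
eef_rot: [-0.443, 0.554, 0.444, 0.548]
wrist_force: [-0.6, 1.2, -0.1]
grip_width: 1.001
t 2.32 man [ 0.1628 -0.0934  0.1183] toolx [-0.007 -0.004 -1.   ] F [-0.6  1.2 -0.1] w 88.1 q7 1.09
shift tool mm [78.3 -2.2 -3.2] spin 0.0044 -- shift after spin: [78.3 -2.2 -3.2]
```

```bash
python3 -m handwheel '[{"x":0.026,"y":-0.001,"z":-0.003,"spin":0.004,"jaw":0},{"x":0.026,"y":-0.001,"z":0,"spin":0,"jaw":0},{"x":0.02,"y":0,"z":0,"spin":0,"jaw":0},{"x":0,"y":0,"z":0,"spin":0,"jaw":0}]'; python3 go.py .1645 -.097 .04
```

```text
t: 2.65
eef_pos: [0.6119, -0.0623, 0.0496]
eef_rot: [-0.444, 0.551, 0.445, 0.549]
wrist_force: [-0.3, 0.1, 0.0]
grip_width: 1.003
t 2.65 man [ 0.1641 -0.0907  0.0496] toolx [-0.003 -0.001 -1.   ] F [-0.3  0.1  0. ] w 88.2 q7 1.06
shift tool mm [ 9.6 -0.4 -6.2] spin 0.0077 -- shift after spin: [ 9.6 -0.4 -6.2]
```

```bash
python3 -m handwheel '[{"x":0.005,"y":0,"z":-0.006,"spin":0.008,"jaw":0},{"x":0.005,"y":0,"z":-0.001,"spin":0,"jaw":0.2},{"x":0,"y":0,"z":0,"spin":0,"jaw":0.6},{"x":0,"y":0,"z":0,"spin":0,"jaw":0.6},{"x":0,"y":0,"z":0,"spin":0,"jaw":0.6}]'; python3 go.py .1645 -.097 .04
```

```text
t: 3.07
eef_pos: [0.6133, -0.0678, 0.0459]
eef_rot: [-0.444, 0.551, 0.441, 0.553]
wrist_force: [-0.3, -0.2, 0.2]
grip_width: 0.723
t 3.07 man [ 0.1667 -0.0958  0.0459] toolx [ 0.004 -0.001 -1.   ] F [-0.3 -0.2  0.2] w 63.6 q7 1.06
shift tool mm [ 5.9  2.2 -1.2] spin 0.001 -- shift after spin: [ 5.9  2.2 -1.2]
```

```bash
python3 -m handwheel '[{"x":0.004,"y":0.002,"z":-0.001,"spin":0,"jaw":0.6},{"x":0,"y":0,"z":0,"spin":0,"jaw":0.6},{"x":0,"y":0,"z":0,"spin":0,"jaw":0.6},{"x":0,"y":0,"z":0,"spin":0,"jaw":0.6}]'; python3 go.py .1645 -.097 .04
```

```text
t: 3.4
eef_pos: [0.6118, -0.0686, 0.0434]
eef_rot: [-0.444, 0.55, 0.44, 0.553]
wrist_force: [-0.2, -0.7, -2.5]
grip_width: 0.565
t 3.4 man [ 0.1654 -0.0969  0.0434] toolx [ 0.007 -0.001 -1.   ] F [-0.2 -0.7 -2.5] w 49.7 q7 1.06
shift tool mm [ 3.4  0.9 -0.1] spin 0.0006 -- shift after spin: [ 3.4  0.9 -0.1]
```

```bash
python3 -m handwheel '[{"x":-0.02,"y":0,"z":0,"spin":0,"jaw":0.6},{"x":-0.03,"y":0,"z":0,"spin":0,"jaw":0.6},{"x":-0.01,"y":0.005,"z":-0.02,"spin":0,"jaw":0.6},{"x":0,"y":0.015,"z":-0.03,"spin":0,"jaw":0.6},{"x":0,"y":0.02,"z":-0.03,"spin":0,"jaw":0.6},{"x":0,"y":0.02,"z":-0.03,"spin":0,"jaw":0.6},{"x":0,"y":0.014,"z":-0.02,"spin":0,"jaw":0.6},{"x":0,"y":0,"z":0,"spin":0,"jaw":0.6}]'; python3 go.py .09 -.235 .035
```

```text
t: 4.07
eef_pos: [0.5076, -0.1798, 0.1033]
eef_rot: [-0.445, 0.548, 0.443, 0.552]
wrist_force: [-0.3, -0.7, -2.4]
grip_width: 0.564
t 4.07 man [ 0.0881 -0.2282  0.1033] toolx [ 0.006  0.002 -1.   ] F [-0.3 -0.7 -2.4] w 49.6 q7 1.21
shift tool mm [68.3 -1.5 -7. ] spin 0.0069 -- shift after spin: [68.3 -1.6 -7. ]
```

```bash
python3 -m handwheel '[{"x":0.025,"y":-0.001,"z":-0.007,"spin":0.007,"jaw":0.6},{"x":0.025,"y":0,"z":0,"spin":0,"jaw":0.6},{"x":0.015,"y":0,"z":0,"spin":0,"jaw":0.6},{"x":0,"y":0,"z":0,"spin":0,"jaw":0.6},{"x":0,"y":0,"z":0,"spin":0,"jaw":0.6}]'; python3 go.py .09 -.235 .0284
```

```text
t: 4.48
eef_pos: [0.5075, -0.1899, 0.0372]
eef_rot: [-0.442, 0.551, 0.439, 0.555]
wrist_force: [-0.2, 0.7, -1.9]
grip_width: 0.563
t 4.48 man [ 0.0901 -0.238   0.0372] toolx [ 0.008  0.    -1.   ] F [-0.2  0.7 -1.9] w 49.6 q7 1.18
shift tool mm [8.8 0.2 3. ] spin -0.0058 -- shift after spin: [8.8 0.2 3. ]
```

```bash
python3 -m handwheel '[{"x":0.006,"y":0,"z":0,"spin":0,"jaw":0.6},{"x":0.002,"y":0,"z":0,"spin":0,"jaw":0.6},{"x":0.002,"y":0,"z":0,"spin":0,"jaw":0.6}]'; python3 go.py .09 -.235 .0284
```

```text
t: 4.73
eef_pos: [0.5096, -0.1891, 0.0284]
eef_rot: [-0.443, 0.55, 0.438, 0.556]
wrist_force: [0.9, -0.0, -1.5]
grip_width: 0.568
t 4.73 man [ 0.092  -0.2368  0.0284] toolx [ 0.011  0.    -1.   ] F [ 0.9 -0.  -1.5] w 49.9 q7 1.18
shift tool mm [-0.   2.   1.8] spin -0.0046 -- shift after spin: [-0.   2.   1.8]
```

```bash
python3 -m handwheel '[{"x":0.0015,"y":0,"z":0,"spin":0,"jaw":0.6},{"x":0.0005,"y":0,"z":0,"spin":0,"jaw":0.6}]'; python3 -m handwheel '[{"x":0,"y":0,"z":0,"spin":0,"jaw":0.25},{"x":0,"y":0,"z":0,"spin":0,"jaw":0.25},{"x":0,"y":0,"z":0,"spin":0,"jaw":0.25},{"x":0,"y":0,"z":0,"spin":0,"jaw":0.25}]';python3 go.py .09 -.235 .0284
```

```text
t: 4.9
eef_pos: [0.5099, -0.189, 0.0284]
eef_rot: [-0.444, 0.55, 0.438, 0.556]
wrist_force: [-0.1, 0.7, -1.4]
grip_width: 0.566
t: 5.23
eef_pos: [0.5119, -0.189, 0.0303]
eef_rot: [-0.445, 0.548, 0.437, 0.557]
wrist_force: [-0.1, 0.2, -0.5]
grip_width: 0.756
t 5.23 man [ 0.0942 -0.2362  0.0303] toolx [ 0.017 -0.001 -1.   ] F [-0.1  0.2 -0.5] w 66.5 q7 1.18
shift tool mm [1.8 4.3 1.2] spin -0.0036 -- shift after spin: [1.8 4.3 1.2]
```

```bash
python3 -m handwheel '[{"x":-0.02,"y":0,"z":0,"spin":0,"jaw":0.25},{"x":-0.03,"y":0,"z":0,"spin":0,"jaw":0.25},{"x":-0.035,"y":0,"z":0,"spin":0,"jaw":0.25},{"x":-0.02,"y":0.01,"z":0.02,"spin":0,"jaw":0.4},{"x":0,"y":0.01,"z":0.035,"spin":0,"jaw":0.7},{"x":0,"y":0.01,"z":0.035,"spin":0,"jaw":0.7},{"x":0,"y":0.01,"z":0.035,"spin":0,"jaw":0.7},{"x":0,"y":0.01,"z":0.035,"spin":0,"jaw":0.7}]';python3 go.py .025 0 .1
```

```text
t: 5.9
eef_pos: [0.4993, -0.0283, 0.1394]
eef_rot: [-0.442, 0.553, 0.428, 0.562]
wrist_force: [0.6, 1.0, 0.2]
grip_width: 0.396
t 5.9 man [ 0.0469 -0.0822  0.1394] toolx [ 0.022 -0.008 -1.   ] F [0.6 1.  0.2] w 34.8 q7 0.94
shift tool mm [38.6 24.9 81.7] spin -0.0258 -- shift after spin: [38.6 22.8 82.3]
```

```bash
python3 -m handwheel '[{"x":0,"y":0.01,"z":0.035,"spin":-0.026,"jaw":0.7},{"x":0,"y":0.01,"z":0.035,"spin":0,"jaw":0.7},{"x":0.01,"y":0.003,"z":0.012,"spin":0,"jaw":0.7},{"x":0,"y":0,"z":0,"spin":0,"jaw":0.7},{"x":0,"y":0,"z":0,"spin":0,"jaw":0.7}]';python3 go.py .025 0 .1; python3 -c "
from h import *
snap('wrist','w2');snap('side','s2')
crop('s2',230,120,480,310,3,'s2c')"
```

```text
t: 6.32
eef_pos: [0.4959, 0.0719, 0.1298]
eef_rot: [-0.453, 0.541, 0.44, 0.556]
wrist_force: [0.1, 0.1, 0.5]
grip_width: 0.3
t 6.32 man [0.0217 0.0149 0.1298] toolx [ 0.027 -0.    -1.   ] F [0.1 0.1 0.5] w 26.4 q7 0.81
shift tool mm [ 29.8  -2.3 -15.1] spin 0.0163 -- shift after spin: [ 29.8  -2.5 -15.1]
```

View pics/w2.png

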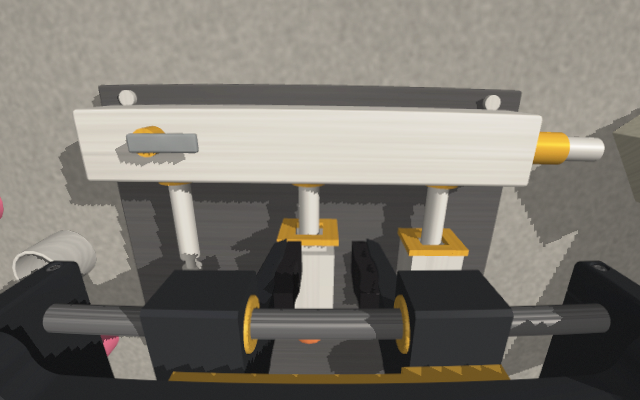

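View pics/s2c.png

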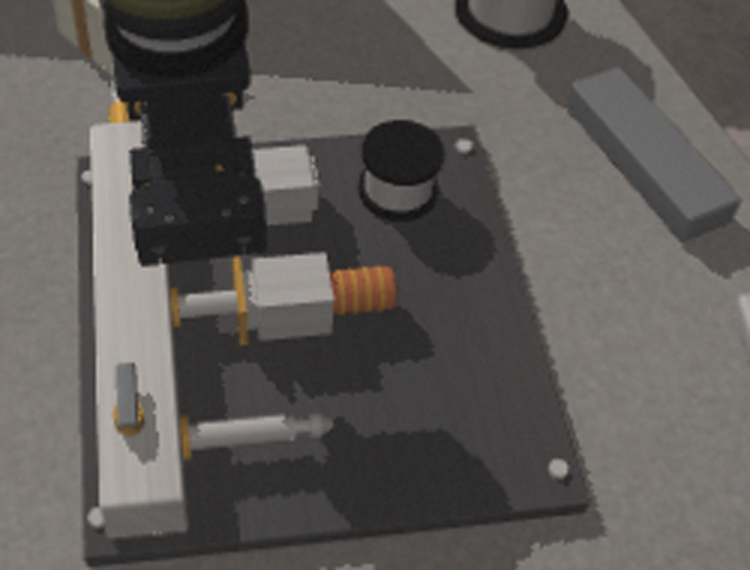

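```bash
python3 - <<'E'
from go import *
s=np.load('pics/w2_s.npz')
for nm,u,v,z in [('sil tube top near block',310,195,.043),('sil tube nr collar',311,215,.043),('collar top edge face',308,220,.0545),('collar L',279,220,.0545),('collar R',338,220,.0545),('blockfront top L',90,180,.06),('blockfront R',527,185,.06),('bare tube',175,195,.043),('stop tube',442,195,.043)]:
    X=at_z('wrist',u,v,z,s);print(nm,np.round(inv(P0,X),4))
crop('s2',240,200,440,380,4,'s2d')
E
```

```text
sil tube top near block [0.0151 0.0026 0.043 ]
sil tube nr collar [0.0313 0.0033 0.043 ]
collar top edge face [0.0304 0.0016 0.0545]
collar L [ 0.0307 -0.0196  0.0545]
collar R [0.0301 0.0235 0.0545]
blockfront top L [ 0.     -0.1507  0.06  ]
blockfront R [-0.0003  0.1551  0.06  ]
bare tube [ 0.0164 -0.0996  0.043 ]
stop tube [0.0138 0.1021 0.043 ]
```

View pics/s2d.png

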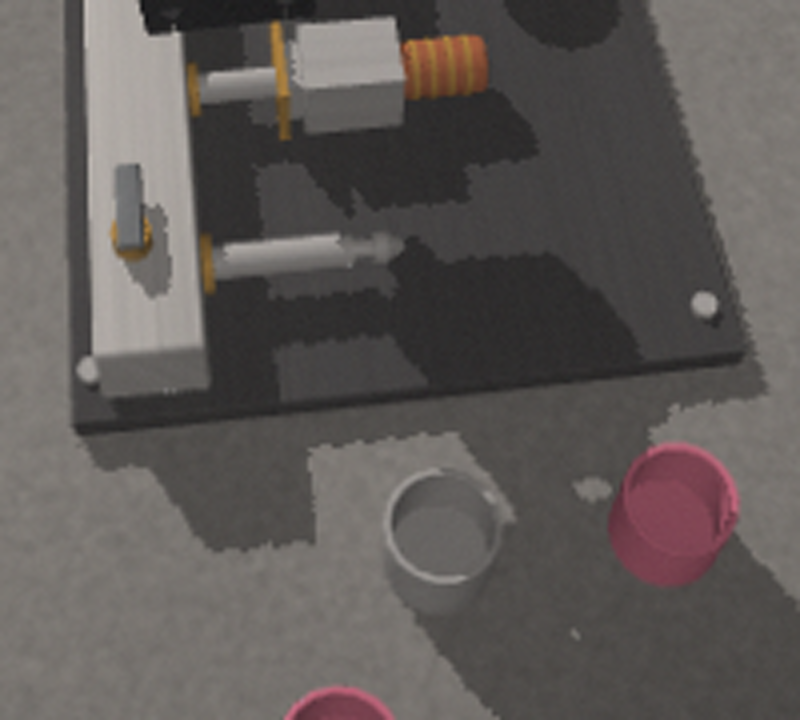

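```bash
python3 -m handwheel '[{"x":0.02,"y":-0.001,"z":-0.014,"spin":0.016,"jaw":0.7},{"x":0.02,"y":0,"z":0,"spin":0,"jaw":0.7},{"x":0,"y":0,"z":0,"spin":0,"jaw":0.7}]';python3 go.py .021 0.0015 .035
```

```text
t: 6.67
eef_pos: [0.4975, 0.0499, 0.0909]
eef_rot: [-0.447, 0.546, 0.431, 0.563]
wrist_force: [-0.1, 0.1, 0.7]
grip_width: 0.301
t 6.67 man [ 0.0281 -0.0062  0.0909] toolx [ 0.032 -0.003 -0.999] F [-0.1  0.1  0.7] w 26.5 q7 0.8
shift tool mm [55.7  9.   7.4] spin -0.0121 -- shift after spin: [55.7  8.9  7.5]
```

```bash
python3 -m handwheel '[{"x":0,"y":0.008,"z":0.006,"spin":-0.012,"jaw":0.7},{"x":0,"y":0,"z":0,"spin":0,"jaw":0.7}]';python3 go.py .021 0.0015 .035
```

```text
t: 6.83
eef_pos: [0.4907, 0.054, 0.0911]
eef_rot: [-0.449, 0.546, 0.432, 0.56]
wrist_force: [-0.8, 0.5, -0.5]
grip_width: 0.3
t 6.83 man [ 0.0205 -0.0037  0.0911] toolx [ 0.031 -0.005 -1.   ] F [-0.8  0.5 -0.5] w 26.4 q7 0.79
shift tool mm [56.1  1.3  5.1] spin -0.0057 -- shift after spin: [56.1  1.3  5.1]
```

```bash
python3 -m handwheel '[{"x":0.012,"y":0.001,"z":0.004,"spin":-0.005,"jaw":0.7},{"x":0.012,"y":0,"z":0,"spin":0,"jaw":0.7}]';python3 go.py .021 0.0015 .035
```

```text
t: 7.0
eef_pos: [0.4929, 0.0573, 0.0702]
eef_rot: [-0.451, 0.543, 0.432, 0.561]
wrist_force: [0.2, -0.1, -0.9]
grip_width: 0.304
t 7.0 man [ 0.0219 -0.      0.0702] toolx [ 0.036 -0.005 -0.999] F [ 0.2 -0.1 -0.9] w 26.7 q7 0.78
shift tool mm [35.1  2.2  1.4] spin -0.0025 -- shift after spin: [35.1  2.2  1.4]
```

```bash
python3 -m handwheel '[{"x":0.012,"y":0.002,"z":0.001,"spin":0,"jaw":0.7},{"x":0.012,"y":0,"z":0,"spin":0,"jaw":0.7}]';python3 go.py .021 0.0015 .035
```

```text
t: 7.17
eef_pos: [0.4933, 0.0587, 0.0478]
eef_rot: [-0.451, 0.542, 0.431, 0.563]
wrist_force: [-0.5, -0.0, -0.4]
grip_width: 0.298
t 7.17 man [0.022  0.0014 0.0478] toolx [ 0.04  -0.004 -0.999] F [-0.5 -0.  -0.4] w 26.2 q7 0.77
shift tool mm [12.7  1.5  0. ] spin -0.003 -- shift after spin: [12.7  1.5  0. ]
```

```bash
python3 -m handwheel '[{"x":0.009,"y":0.001,"z":0,"spin":0,"jaw":0.7},{"x":0.002,"y":0,"z":0,"spin":0,"jaw":0.7}]';python3 go.py .034 0.0015 .036
```

```text
t: 7.33
eef_pos: [0.4929, 0.059, 0.0367]
eef_rot: [-0.451, 0.542, 0.431, 0.563]
wrist_force: [0.7, 0.2, -0.5]
grip_width: 0.299
t 7.33 man [0.0216 0.0016 0.0367] toolx [ 0.041 -0.004 -0.999] F [ 0.7  0.2 -0.5] w 26.3 q7 0.76
shift tool mm [  1.2 -12.3  -0.1] spin -0.0029 -- shift after spin: [  1.2 -12.3  -0.1]
```

```bash
python3 -m handwheel '[{"x":0,"y":-0.006,"z":0,"spin":0,"jaw":0.7},{"x":0,"y":-0.006,"z":0,"spin":0,"jaw":0.7}]';python3 go.py .04 0.0015 .036;python3 -m handwheel '[{"x":0,"y":-0.004,"z":0,"spin":0,"jaw":0.7},{"x":0,"y":-0.004,"z":0,"spin":0,"jaw":0.7}]';python3 go.py .09 0.0015 .036
```

```text
t: 7.5
eef_pos: [0.5039, 0.0564, 0.0377]
eef_rot: [-0.451, 0.542, 0.432, 0.562]
wrist_force: [-0.1, 0.1, -0.9]
grip_width: 0.302
t 7.5 man [0.0329 0.0015 0.0377] toolx [ 0.039 -0.004 -0.999] F [-0.1  0.1 -0.9] w 26.6 q7 0.77
shift tool mm [ 2. -7. -0.] spin -0.0015 -- shift after spin: [ 2. -7. -0.]
t: 7.67
eef_pos: [0.5104, 0.0542, 0.0387]
eef_rot: [-0.451, 0.544, 0.433, 0.56]
wrist_force: [-5.2, 0.4, -1.9]
grip_width: 0.3
t 7.67 man [0.0396 0.0008 0.0387] toolx [ 0.034 -0.005 -0.999] F [-5.2  0.4 -1.9] w 26.4 q7 0.78
shift tool mm [  4.4 -50.2   0.7] spin -0.001 -- shift after spin: [  4.4 -50.2   0.7]
```

```bash
python3 -m handwheel '[{"x":0.001,"y":-0.005,"z":0,"spin":0,"jaw":0.7},{"x":0.001,"y":-0.006,"z":0,"spin":0,"jaw":0.7},{"x":0.001,"y":-0.008,"z":0,"spin":0,"jaw":0.7}]';python3 go.py .1 0.0015 .036
```

```text
t: 7.92
eef_pos: [0.5274, 0.0501, 0.0372]
eef_rot: [-0.45, 0.545, 0.434, 0.559]
wrist_force: [-3.8, 0.1, 1.7]
grip_width: 0.296
t 7.92 man [0.0571 0.0005 0.0372] toolx [ 0.029 -0.005 -1.   ] F [-3.8  0.1  1.7] w 26.1 q7 0.8
shift tool mm [  2.4 -42.8   1. ] spin 0.0001 -- shift after spin: [  2.4 -42.8   1. ]
```

```bash
python3 -m handwheel '[{"x":0.0,"y":-0.008,"z":0.001,"spin":0,"jaw":0.7},{"x":0.001,"y":-0.008,"z":0,"spin":0,"jaw":0.7},{"x":0,"y":-0.008,"z":0,"spin":0,"jaw":0.7},{"x":0.001,"y":-0.008,"z":0,"spin":0,"jaw":0.7},{"x":0,"y":-0.006,"z":0,"spin":0,"jaw":0.7}]';python3 go.py .1 0.0015 .036; python3 -c "
from h import *
snap('side','s3');crop('s3',240,120,440,300,4,'s3c')"
```

```text
t: 8.33
eef_pos: [0.5719, 0.04, 0.0376]
eef_rot: [-0.45, 0.544, 0.432, 0.561]
wrist_force: [1.2, 0.1, 0.5]
grip_width: 0.299
t 8.33 man [0.1028 0.0003 0.0376] toolx [ 0.035 -0.005 -0.999] F [1.2 0.1 0.5] w 26.3 q7 0.84
shift tool mm [1.5 2.8 1.1] spin -0.0039 -- shift after spin: [1.5 2.8 1.2]
```

View pics/s3c.png

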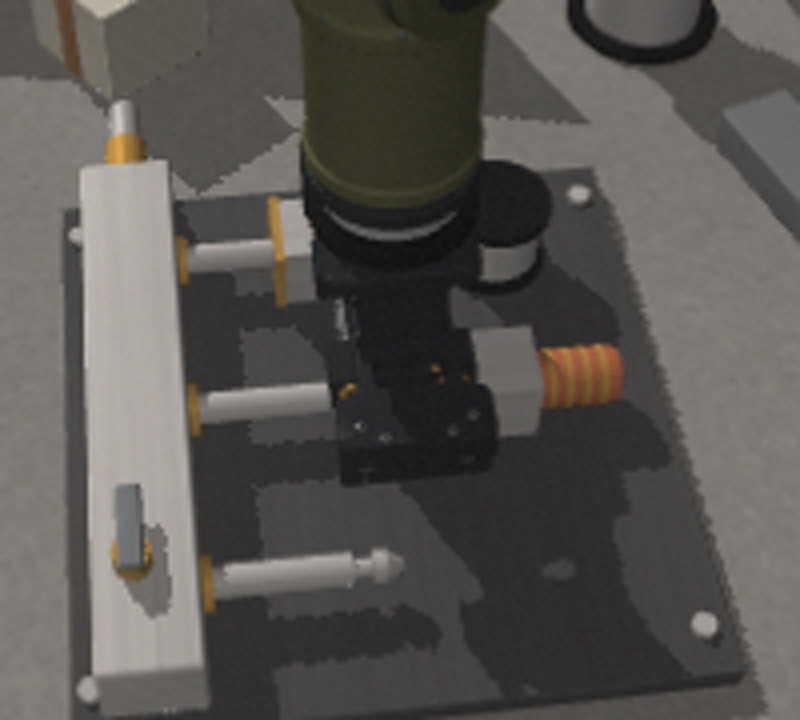

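```bash
python3 -m handwheel '[{"x":0,"y":0.005,"z":0,"spin":0,"jaw":0.7},{"x":-0.025,"y":0,"z":0,"spin":0,"jaw":0.7},{"x":-0.03,"y":0,"z":0,"spin":0,"jaw":0.5},{"x":-0.02,"y":-0.015,"z":0,"spin":0,"jaw":0.2},{"x":0,"y":-0.02,"z":0,"spin":0,"jaw":0.0},{"x":0,"y":-0.015,"z":0,"spin":0,"jaw":0.0},{"x":0,"y":0,"z":0,"spin":0,"jaw":0.0}]';python3 go.py .15 0.0015 .04;python3 -c "
from h import *
snap('wrist','w4');snap('top','t4');crop('t4',255,145,415,295,4,'t4c')"
```

```text
t: 8.97
eef_pos: [0.6184, 0.0286, 0.1194]
eef_rot: [-0.452, 0.542, 0.428, 0.565]
wrist_force: [0.1, 1.0, 0.0]
grip_width: 0.654
t 8.97 man [ 0.1507 -0.0006  0.1194] toolx [ 0.047 -0.006 -0.999] F [0.1 1.  0. ] w 57.5 q7 0.92
shift tool mm [79.2  4.4  1.7] spin -0.0065 -- shift after spin: [79.2  4.4  1.7]
```

View pics/w4.png

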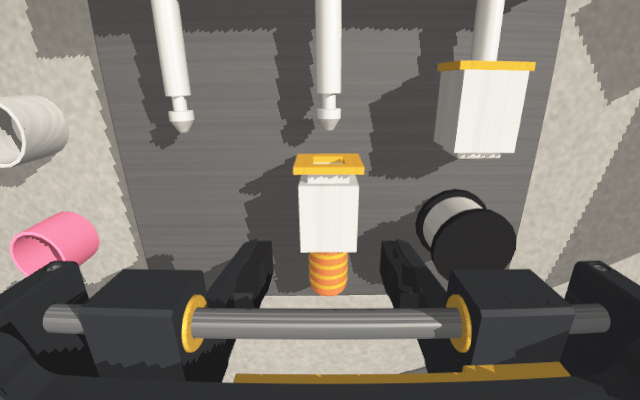

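View pics/t4c.png

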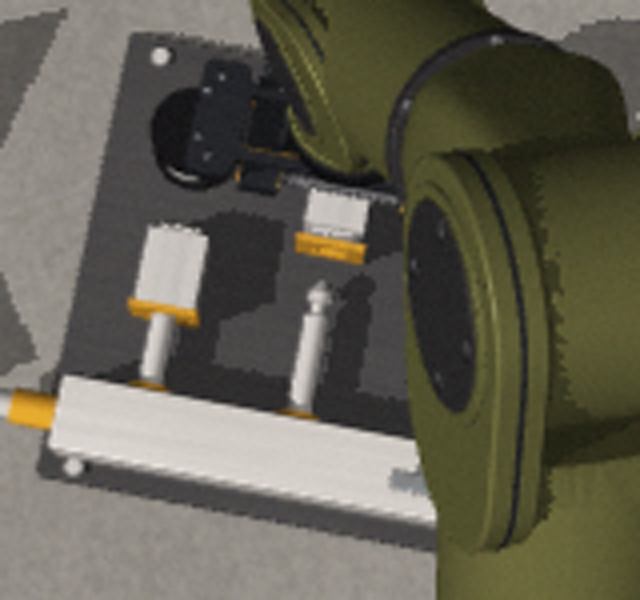

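The silencer lies free ahead of the middle tube. In the wrist view its front top edge runs from (301,252) to (358,251), the collar is at (328,163), and the bare tip is at (181,130).

```bash
python3 - <<'E'
from go import *
s=np.load('pics/w4_s.npz')
for nm,u,v,z in [('front L',301,252,.055),('front R',358,251,.055),('back L',300,184,.055),('back R',357,183,.055),('collar bot L',297,154,.0155),('collar bot R',360,154,.0155),('collar top L',293,174,.0545),('collar top R',364,174,.0545),('midtip',329,129,.035),('baretip',182,131,.035),('drum end top',329,294,.045)]:
    X=at_z('wrist',u,v,z,s);print(nm,np.round(inv(P0,X),4))
E
```

```text
front L [ 0.181  -0.0193  0.055 ]
front R [0.1806 0.0219 0.055 ]
back L [ 0.1294 -0.018   0.055 ]
back R [0.129  0.0196 0.055 ]
collar bot L [ 0.1182 -0.0229  0.0155]
collar bot R [0.1186 0.0256 0.0155]
collar top L [ 0.1226 -0.0224  0.0545]
collar top R [0.123  0.0241 0.0545]
midtip [0.0965 0.0016 0.035 ]
baretip [ 0.0965 -0.1002  0.035 ]
drum end top [0.2263 0.0009 0.045 ]
```

```bash
python3 -m handwheel '[{"x":0.02,"y":-0.004,"z":0.001,"spin":-0.006,"jaw":0.27},{"x":0.025,"y":0,"z":0,"spin":0,"jaw":0.27}]';python3 go.py .158 0.001 .037
```

```text
t: 9.23
eef_pos: [0.6214, 0.0303, 0.0762]
eef_rot: [-0.454, 0.539, 0.431, 0.563]
wrist_force: [-0.0, 0.5, -0.1]
grip_width: 0.735
t 9.23 man [0.1532 0.0016 0.0762] toolx [ 0.047 -0.005 -0.999] F [-0.   0.5 -0.1] w 64.6 q7 0.9
shift tool mm [39.3 -3.  -0.9] spin 0.0018 -- shift after spin: [39.3 -3.  -0.9]
```

```bash
python3 -m handwheel '[{"x":0.018,"y":-0.003,"z":-0.001,"spin":0.002,"jaw":0.27},{"x":0.018,"y":0,"z":0,"spin":0,"jaw":0.27},{"x":0.002,"y":0,"z":0,"spin":0,"jaw":0.27}]';python3 go.py .158 0.001 .037
```

```text
t: 9.48
eef_pos: [0.6184, 0.0298, 0.0321]
eef_rot: [-0.452, 0.543, 0.433, 0.56]
wrist_force: [0.4, -0.8, 0.6]
grip_width: 0.733
t 9.48 man [0.1504 0.0005 0.0321] toolx [ 0.035 -0.006 -0.999] F [ 0.4 -0.8  0.6] w 64.5 q7 0.89
shift tool mm [-4.7 -7.7  0.5] spin 0.003 -- shift after spin: [-4.7 -7.7  0.5]
```

```bash
python3 -m handwheel '[{"x":-0.004,"y":-0.008,"z":0.0,"spin":0.003,"jaw":0.27},{"x":0,"y":0,"z":0,"spin":0,"jaw":0.7}]';python3 go.py .158 0.001 .037
```

```text
t: 9.65
eef_pos: [0.6234, 0.0287, 0.0353]
eef_rot: [-0.451, 0.545, 0.434, 0.558]
wrist_force: [0.3, -0.1, -0.3]
grip_width: 0.674
t 9.65 man [0.1555 0.0006 0.0353] toolx [ 0.029 -0.006 -1.   ] F [ 0.3 -0.1 -0.3] w 59.3 q7 0.9
shift tool mm [-1.6 -2.5  0.4] spin 0.0018 -- shift after spin: [-1.6 -2.5  0.4]
```

```bash
python3 -m handwheel '[{"x":-0.001,"y":-0.002,"z":0.0,"spin":0,"jaw":0.7},{"x":0,"y":0,"z":0,"spin":0,"jaw":0.7},{"x":0,"y":0,"z":0,"spin":0,"jaw":0.7},{"x":0,"y":0,"z":0,"spin":0,"jaw":0.7}]';python3 go.py .158 0.001 .037
```

```text
t: 9.98
eef_pos: [0.6266, 0.0287, 0.0399]
eef_rot: [-0.451, 0.544, 0.434, 0.559]
wrist_force: [-0.8, -0.1, -3.1]
grip_width: 0.449
t 9.98 man [0.1587 0.0012 0.0399] toolx [ 0.033 -0.006 -0.999] F [-0.8 -0.1 -3.1] w 39.5 q7 0.9
shift tool mm [ 2.9  0.8 -0.2] spin 0.0014 -- shift after spin: [ 2.9  0.8 -0.2]
```

```bash
python3 -m handwheel '[{"x":-0.01,"y":0,"z":-0.01,"spin":0,"jaw":0.7},{"x":-0.002,"y":0,"z":-0.025,"spin":0,"jaw":0.7},{"x":0,"y":0,"z":-0.025,"spin":0,"jaw":0.7},{"x":0,"y":0,"z":-0.025,"spin":0,"jaw":0.7},{"x":0,"y":0,"z":-0.012,"spin":0,"jaw":0.7},{"x":0,"y":0,"z":0,"spin":0,"jaw":0.7}]';python3 go.py .1595 -.099 .04
```

```text
t: 10.48
eef_pos: [0.6028, -0.0706, 0.0551]
eef_rot: [-0.452, 0.543, 0.434, 0.558]
wrist_force: [-0.3, 0.5, -2.8]
grip_width: 0.453
t 10.48 man [ 0.1571 -0.1008  0.0551] toolx [ 0.033 -0.006 -0.999] F [-0.3  0.5 -2.8] w 39.9 q7 1.02
shift tool mm [15.1 -1.9  1.8] spin 0.0046 -- shift after spin: [15.1 -1.9  1.8]
```

```bash
python3 -c "
from h import *
snap('wrist','w5');snap('side','s5');crop('s5',240,120,440,300,4,'s5c');crop('w5',220,50,440,260,3,'w5c')"
```

```text
(no output)
```

View pics/w5c.png

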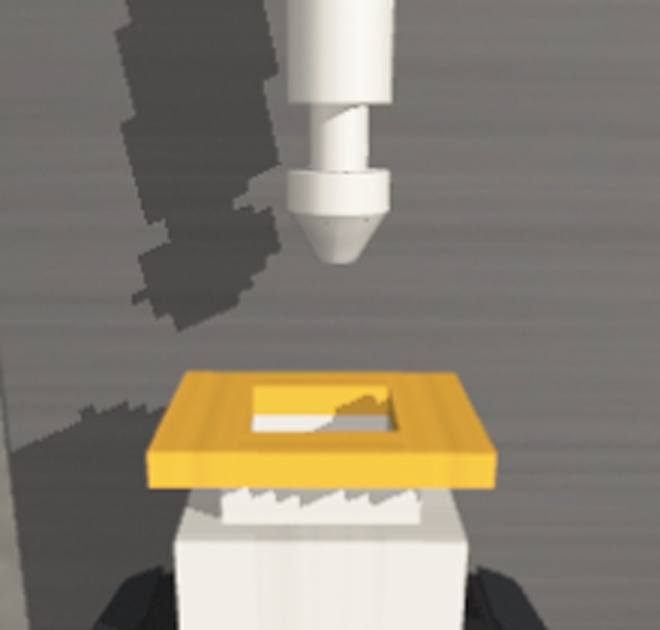

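View pics/s5c.png

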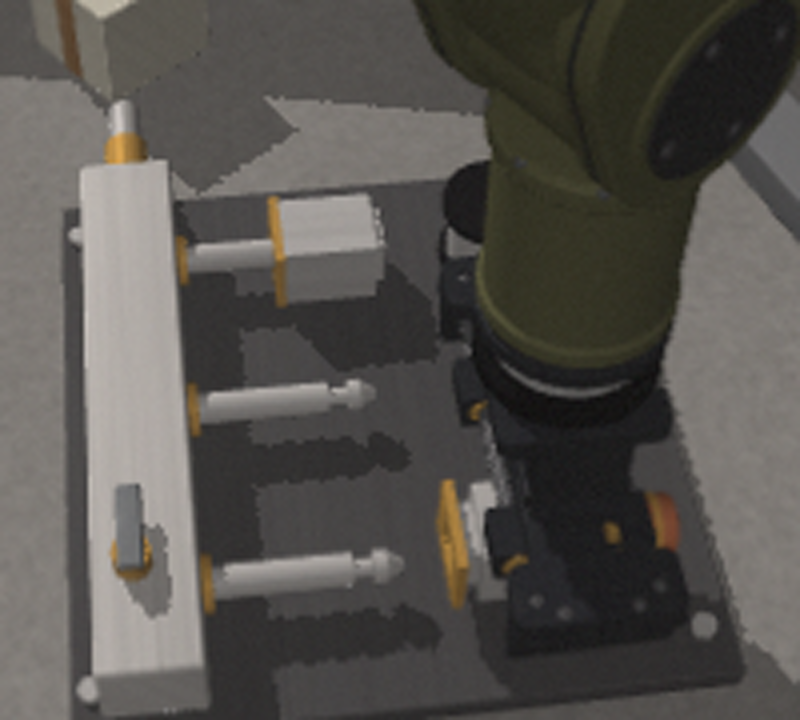

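```bash
python3 -m handwheel '[{"x":0.005,"y":0,"z":0.003,"spin":0.003,"jaw":0.7},{"x":0.006,"y":0,"z":0,"spin":0,"jaw":0.7},{"x":0.001,"y":0,"z":0,"spin":0,"jaw":0.7}]';python3 go.py .1595 -.098 .038
```

```text
t: 10.83
eef_pos: [0.6068, -0.0573, 0.0428]
eef_rot: [-0.452, 0.539, 0.437, 0.56]
wrist_force: [-0.1, -0.8, -3.2]
grip_width: 0.453
t 10.83 man [ 0.1581 -0.087   0.0428] toolx [ 0.037  0.002 -0.999] F [-0.1 -0.8 -3.2] w 39.8 q7 1.01
shift tool mm [  4.7  -1.1 -11.1] spin 0.0098 -- shift after spin: [  4.7  -1.2 -11.1]
```

```bash
python3 -m handwheel '[{"x":0.0,"y":0,"z":-0.01,"spin":0.008,"jaw":0.7},{"x":0.0,"y":0,"z":0,"spin":0,"jaw":0.7},{"x":0.0,"y":0,"z":0,"spin":0,"jaw":0.7}]';python3 go.py .1595 -.098 .038
```

```text
t: 11.08
eef_pos: [0.6048, -0.0633, 0.0413]
eef_rot: [-0.451, 0.539, 0.437, 0.561]
wrist_force: [0.4, -0.3, -2.4]
grip_width: 0.453
t 11.08 man [ 0.1574 -0.0933  0.0413] toolx [ 0.036  0.005 -0.999] F [ 0.4 -0.3 -2.4] w 39.8 q7 1.02
shift tool mm [ 3.3 -1.9 -4.8] spin 0.007 -- shift after spin: [ 3.3 -2.  -4.8]
```

```bash
python3 -m handwheel '[{"x":0.0,"y":0,"z":-0.006,"spin":0.007,"jaw":0.7},{"x":0.0,"y":0,"z":0,"spin":0,"jaw":0.7}]';python3 go.py .1595 -.098 .038
```

```text
t: 11.25
eef_pos: [0.6033, -0.0697, 0.0411]
eef_rot: [-0.448, 0.541, 0.435, 0.563]
wrist_force: [-0.4, -1.4, -2.6]
grip_width: 0.449
t 11.25 man [ 0.1573 -0.0999  0.0411] toolx [ 0.035  0.005 -0.999] F [-0.4 -1.4 -2.6] w 39.5 q7 1.02
shift tool mm [ 3.2 -2.   1.9] spin -0.0005 -- shift after spin: [ 3.2 -2.   1.9]
```

```bash
python3 -m handwheel '[{"x":0.001,"y":0,"z":0.002,"spin":0,"jaw":0.7},{"x":0.001,"y":0,"z":0,"spin":0,"jaw":0.7}]';python3 go.py .1595 -.098 .038
```

```text
t: 11.42
eef_pos: [0.604, -0.0683, 0.0394]
eef_rot: [-0.448, 0.541, 0.435, 0.563]
wrist_force: [0.0, 0.6, -3.4]
grip_width: 0.451
t 11.42 man [ 0.1577 -0.0983  0.0394] toolx [ 0.036  0.005 -0.999] F [ 0.   0.6 -3.4] w 39.7 q7 1.02
shift tool mm [ 1.5 -1.7  0.3] spin -0.0017 -- shift after spin: [ 1.5 -1.7  0.3]
```

```bash
python3 -m handwheel '[{"x":0.0015,"y":0,"z":0,"spin":0,"jaw":0.7},{"x":0.0015,"y":0,"z":0,"spin":0,"jaw":0.7}]';python3 go.py .1595 -.098 .038;python3 -c "
from h import *
snap('wrist','w6');crop('w6',220,50,440,260,3,'w6c')"
```

```text
t: 11.58
eef_pos: [0.604, -0.0682, 0.0393]
eef_rot: [-0.449, 0.541, 0.435, 0.563]
wrist_force: [-4.6, 0.6, 12.6]
grip_width: 0.451
t 11.58 man [ 0.1578 -0.0983  0.0393] toolx [ 0.036  0.004 -0.999] F [-4.6  0.6 12.6] w 39.7 q7 1.01
shift tool mm [ 1.3 -1.7  0.3] spin -0.0017 -- shift after spin: [ 1.3 -1.7  0.3]
```

View pics/w6c.png

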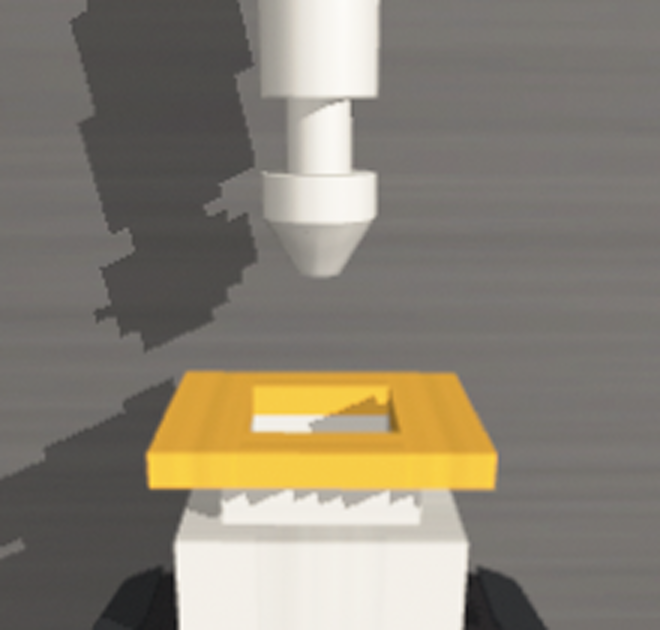

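```bash
python3 -m handwheel '[{"x":-0.001,"y":0.006,"z":0,"spin":0,"jaw":0.7},{"x":-0.0004,"y":0.008,"z":0,"spin":0,"jaw":0.7},{"x":-0.0004,"y":0.008,"z":0,"spin":0,"jaw":0.7}]';python3 go.py .0855 -.098 .0395
```

```text
t: 11.88
eef_pos: [0.5837, -0.0633, 0.0415]
eef_rot: [-0.449, 0.54, 0.433, 0.564]
wrist_force: [1.0, 0.4, -3.3]
grip_width: 0.45
t 11.88 man [ 0.1369 -0.0978  0.0415] toolx [ 0.041  0.004 -0.999] F [ 1.   0.4 -3.3] w 39.6 q7 0.99
shift tool mm [-0.1 51.4 -0.3] spin -0.0025 -- shift after spin: [-0.1 51.4 -0.2]
```

```bash
python3 -m handwheel '[{"x":0.002,"y":0.003,"z":0,"spin":0,"jaw":0.7},{"x":0.0,"y":0.007,"z":0,"spin":0,"jaw":0.7},{"x":0,"y":0.007,"z":0,"spin":0,"jaw":0.7}]';python3 go.py .0855 -.098 .0395
```

```text
t: 12.13
eef_pos: [0.5682, -0.0589, 0.0396]
eef_rot: [-0.451, 0.538, 0.432, 0.566]
wrist_force: [2.5, -0.8, -0.2]
grip_width: 0.451
t 12.13 man [ 0.1208 -0.097   0.0396] toolx [ 0.047  0.004 -0.999] F [ 2.5 -0.8 -0.2] w 39.7 q7 0.97
shift tool mm [-1.5 35.2 -1.1] spin -0.0018 -- shift after spin: [-1.5 35.2 -1. ]
```

```bash
python3 -m handwheel '[{"x":0,"y":0.006,"z":-0.001,"spin":0,"jaw":0.7},{"x":-0.0003,"y":0.006,"z":0,"spin":0,"jaw":0.7}]';python3 go.py .0855 -.098 .0395
```

```text
t: 12.3
eef_pos: [0.557, -0.0568, 0.0398]
eef_rot: [-0.452, 0.537, 0.432, 0.567]
wrist_force: [0.3, -0.3, -2.2]
grip_width: 0.451
t 12.3 man [ 0.1094 -0.0974  0.0398] toolx [ 0.051  0.005 -0.999] F [ 0.3 -0.3 -2.2] w 39.7 q7 0.96
shift tool mm [-0.9 23.9 -0.6] spin -0.0015 -- shift after spin: [-0.9 23.9 -0.6]
```

```bash
python3 -m handwheel '[{"x":0,"y":0.005,"z":0,"spin":0,"jaw":0.7},{"x":-0.0003,"y":0.005,"z":0,"spin":0,"jaw":0.7}]';python3 go.py .0855 -.098 .0395; python3 -m handwheel '[{"x":0,"y":0.004,"z":0,"spin":0,"jaw":0.7},{"x":-0.0003,"y":0.004,"z":0,"spin":0,"jaw":0.7}]';python3 go.py .0855 -.098 .0395
```

```text
t: 12.47
eef_pos: [0.5482, -0.0556, 0.04]
eef_rot: [-0.453, 0.536, 0.43, 0.568]
wrist_force: [6.2, -3.8, -3.8]
grip_width: 0.445
t 12.47 man [ 0.1006 -0.0982  0.04  ] toolx [ 0.055  0.003 -0.998] F [ 6.2 -3.8 -3.8] w 39.1 q7 0.95
shift tool mm [-0.3 15.1  0.1] spin -0.0024 -- shift after spin: [-0.3 15.1  0.2]
t: 12.63
eef_pos: [0.5454, -0.0552, 0.0406]
eef_rot: [-0.455, 0.533, 0.427, 0.571]
wrist_force: [1.6, -0.1, -2.6]
grip_width: 0.452
t 12.63 man [ 0.0977 -0.0984  0.0406] toolx [ 0.067  0.003 -0.998] F [ 1.6 -0.1 -2.6] w 39.8 q7 0.94
shift tool mm [ 0.3 12.2  0.3] spin -0.0043 -- shift after spin: [ 0.3 12.2  0.4]
```

```bash
python3 -c "
from h import *
snap('wrist','w7');crop('w7',220,50,440,260,3,'w7c');snap('side','s7');crop('s7',240,120,440,300,4,'s7c')"
```

```text
(no output)
```

View pics/w7c.png

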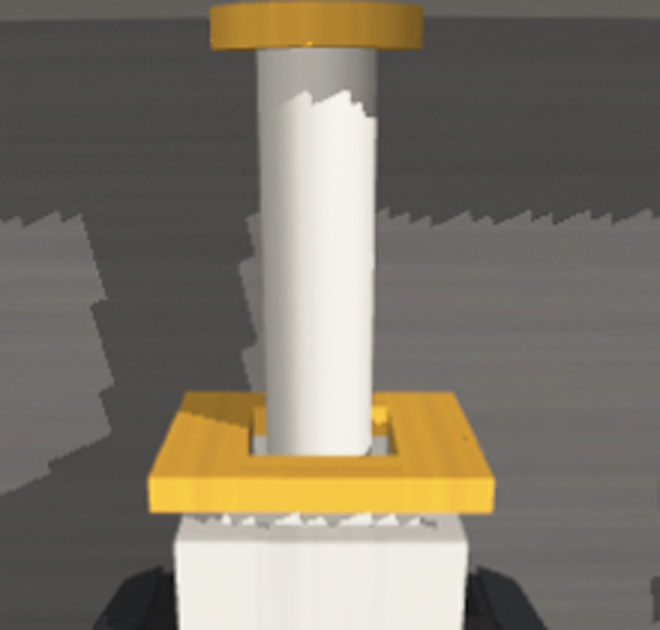

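View pics/s7c.png

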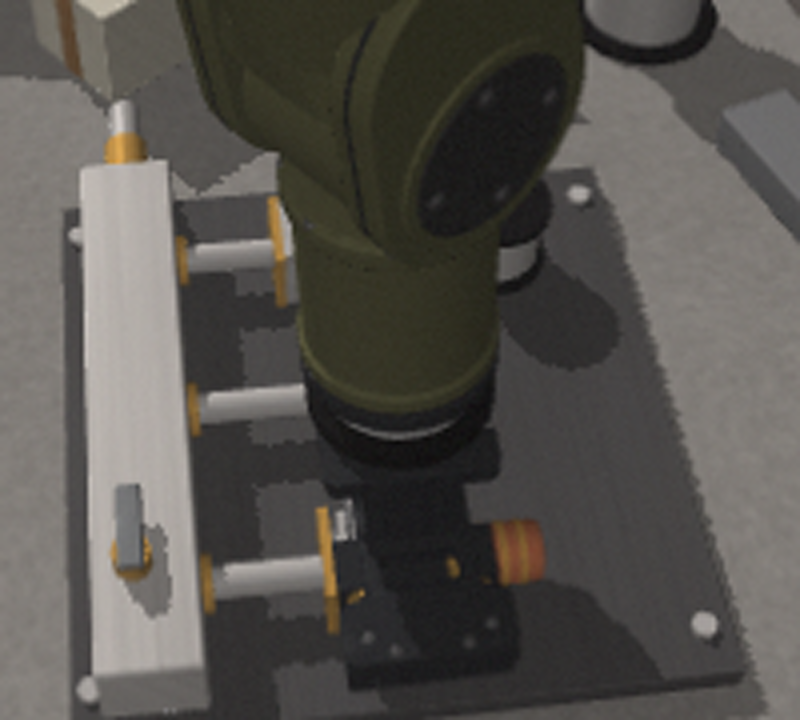

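The tube is in the bore and the collar is partly pressed in, so the jaws are riding over the tip. About 12 mm of travel remains, so I push harder.

```bash
python3 -m handwheel '[{"x":0,"y":0.006,"z":0,"spin":0,"jaw":0.7},{"x":0,"y":0.006,"z":0,"spin":0,"jaw":0.7}]';python3 go.py .0855 -.098 .0395
```

```text
t: 12.9
eef_pos: [0.5326, -0.052, 0.04]
eef_rot: [-0.454, 0.534, 0.427, 0.571]
wrist_force: [3.9, -1.2, 4.3]
grip_width: 0.453
t 12.9 man [ 0.0845 -0.098   0.04  ] toolx [ 0.065  0.003 -0.998] F [ 3.9 -1.2  4.3] w 39.8 q7 0.93
shift tool mm [ 0.5 -1.   0. ] spin -0.0042 -- shift after spin: [ 0.5 -1.   0. ]
```

Nearly home. Next I seat it with a firmer push and check that it stops.

```bash
python3 -m handwheel '[{"x":0,"y":0.004,"z":0,"spin":0,"jaw":0.7},{"x":0,"y":0.005,"z":0,"spin":0,"jaw":0.7}]';python3 go.py .0855 -.098 .0395;python3 -c "
from h import *
snap('wrist','w8');crop('w8',220,50,440,260,3,'w8c');snap('side','s8');crop('s8',240,120,440,300,4,'s8c')"
```

```text
t: 13.07
eef_pos: [0.5319, -0.0518, 0.0404]
eef_rot: [-0.458, 0.529, 0.422, 0.576]
wrist_force: [13.2, -6.6, -11.3]
grip_width: 0.449
t 13.07 man [ 0.0838 -0.0979  0.0404] toolx [ 0.083  0.002 -0.997] F [ 13.2  -6.6 -11.3] w 39.5 q7 0.92
shift tool mm [ 1.  -1.6 -0.1] spin -0.0073 -- shift after spin: [ 1.  -1.6 -0.1]
```

View pics/w8c.png

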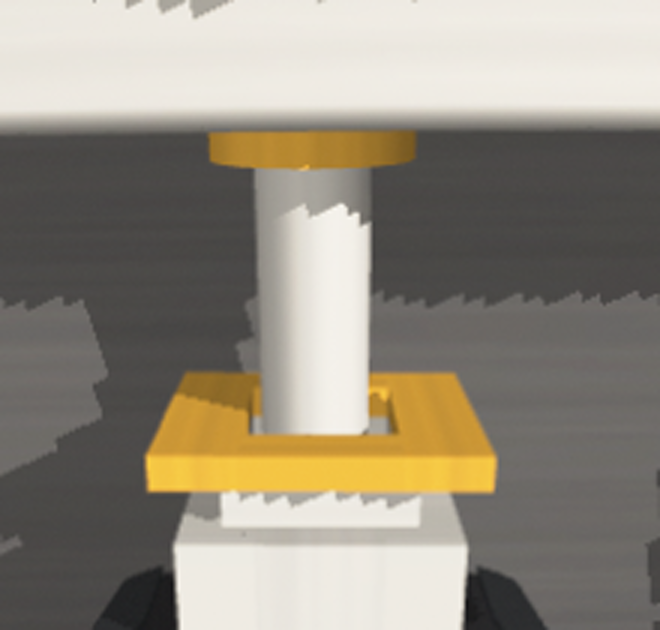

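View pics/s8c.png

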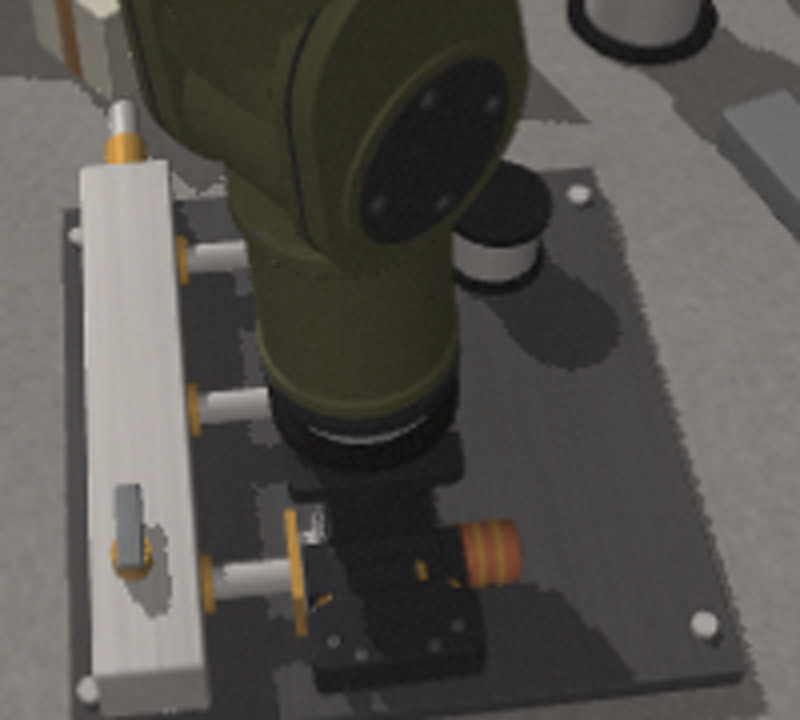

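The collar is fully back out, with the same gap as at rest, and the coupling is against its stop with 13 N. I let go and rise.

```bash
python3 -m handwheel '[{"x":0,"y":-0.001,"z":0,"spin":0,"jaw":0.27},{"x":0,"y":0,"z":0,"spin":0,"jaw":0.27},{"x":0,"y":0,"z":0,"spin":0,"jaw":0.27},{"x":0,"y":0,"z":0,"spin":0,"jaw":0.27}]';python3 go.py .0855 -.098 .15
```

```text
t: 13.5
eef_pos: [0.5281, -0.0514, 0.0397]
eef_rot: [-0.456, 0.532, 0.424, 0.574]
wrist_force: [0.1, -0.5, -0.4]
grip_width: 0.722
t 13.5 man [ 0.08   -0.0984  0.0397] toolx [ 0.075  0.002 -0.997] F [ 0.1 -0.5 -0.4] w 63.5 q7 0.92
shift tool mm [-109.6  -13.5    2.5] spin -0.0068 -- shift after spin: [-109.6  -13.6    2.4]
```

```bash
python3 -m handwheel '[{"x":-0.02,"y":-0.002,"z":0,"spin":0,"jaw":0.27},{"x":-0.03,"y":-0.002,"z":0,"spin":0,"jaw":0.27},{"x":-0.03,"y":0,"z":0,"spin":0,"jaw":0.27},{"x":-0.035,"y":0,"z":0,"spin":0,"jaw":0},{"x":-0.02,"y":0,"z":0,"spin":0,"jaw":0},{"x":0,"y":0,"z":0,"spin":0,"jaw":0}]';python3 go.py .0855 -.098 .15;python3 -c "
from h import *
snap('wrist','w9')"
```

```text
t: 14.0
eef_pos: [0.5122, -0.0496, 0.1763]
eef_rot: [-0.453, 0.536, 0.431, 0.567]
wrist_force: [0.3, 0.6, 0.1]
grip_width: 0.934
t 14.0 man [ 0.0641 -0.1002  0.1763] toolx [ 0.054  0.003 -0.999] F [0.3 0.6 0.1] w 82.2 q7 1.0
shift tool mm [ 27.4 -20.    1.8] spin -0.0004 -- shift after spin: [ 27.4 -20.    1.8]
```

View pics/w9.png

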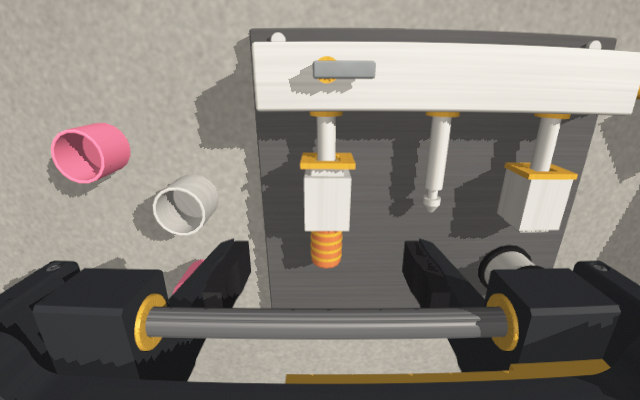

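```bash
python3 -m handwheel '[{"x":-0.03,"y":0,"z":0.03,"spin":0,"jaw":0},{"x":-0.03,"y":0,"z":0.035,"spin":0,"jaw":0},{"x":-0.02,"y":0,"z":0.035,"spin":0,"jaw":0},{"x":0,"y":0,"z":0.035,"spin":0,"jaw":0},{"x":0,"y":0,"z":0.035,"spin":0,"jaw":0},{"x":0,"y":0,"z":0.035,"spin":0,"jaw":0},{"x":0,"y":0,"z":0.035,"spin":0,"jaw":0},{"x":0,"y":0,"z":0,"spin":0,"jaw":0}]';python3 go.py .0855 -.098 .15;python3 -c "
from h import *
snap('side','s10');crop('s10',235,130,435,330,4,'s10c');snap('top','t10');crop('t10',255,145,455,295,4,'t10c')"
```

```text
t: 14.72
eef_pos: [0.5528, 0.1885, 0.2455]
eef_rot: [-0.447, 0.547, 0.433, 0.56]
wrist_force: [0.3, 1.2, 0.2]
grip_width: 1.002
t 14.72 man [0.0517 0.1411 0.2455] toolx [ 0.027 -0.004 -1.   ] F [0.3 1.2 0.2] w 88.2 q7 0.69
shift tool mm [  95.8  -33.  -239.1] spin -0.0076 -- shift after spin: [  95.8  -31.2 -239.4]
```

View pics/s10c.png

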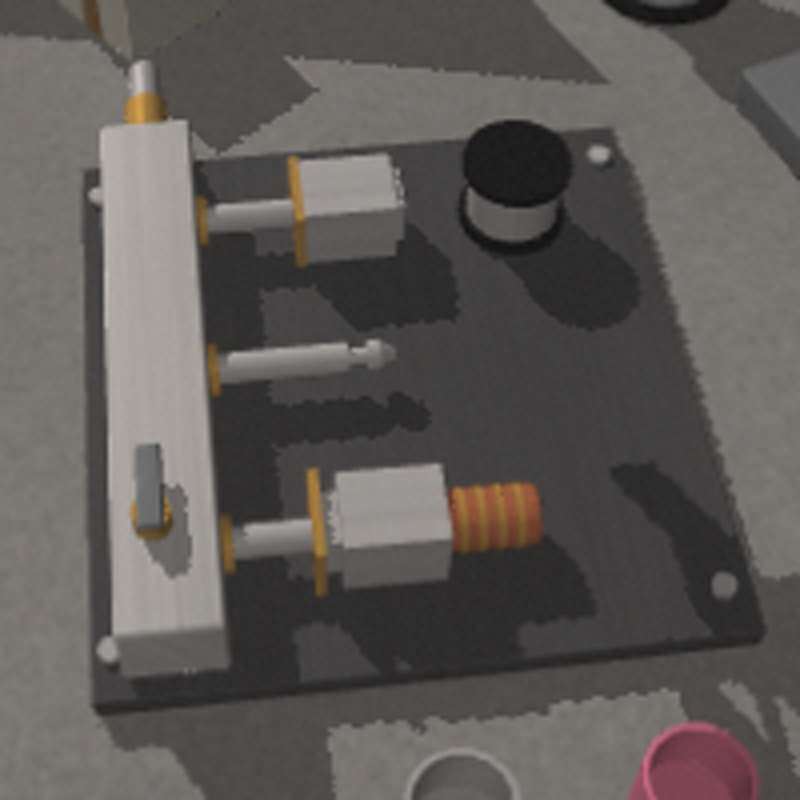

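View pics/t10.png

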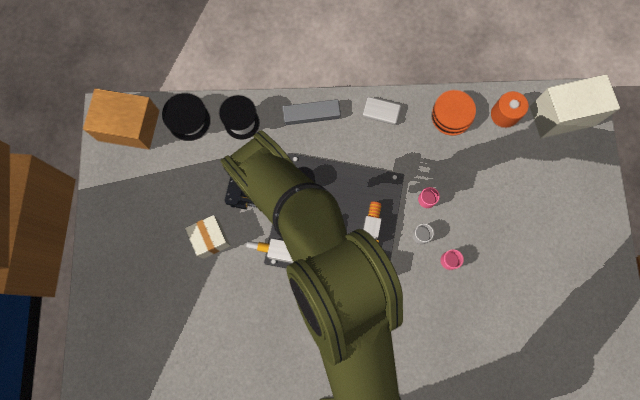

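```bash
python3 - <<'E'
from go import *
for nm,X,uv in [('front top L',(.107,-.08,.055),(443,466)),('front top R',(.107,-.12,.055),(450,538)),('drum end',(.152,-.1,.035),(541,515)),('collar face top',(.044,-.077,.0545),(310,470)),('stopend front top L',(.107,.12,.055),(388,154)),('stop frontR',(.107,.08,.055),(402,206))]:
    p=proj('side',man(P0,X));print(nm,'pred',np.round([(p[0]-235)*4,(p[1]-130)*4],0),'seen',uv)
s=np.load('pics/w9_s.npz')
for nm,u,v,z in [('front L',304,231,.055),('front R',349,231,.055),('mid tip',431,212,.035),('drumtop end',326,266,.045)]: print(nm,np.round(inv(P0,at_z('wrist',u,v,z,s)),4))
E
```

```text
front top L pred [443. 462.] seen (443, 466)
front top R pred [456. 537.] seen (450, 538)
drum end pred [540. 511.] seen (541, 515)
collar face top pred [309. 470.] seen (310, 470)
stopend front top L pred [387. 152.] seen (388, 154)
stop frontR pred [397. 207.] seen (402, 206)
front L [ 0.1075 -0.1191  0.055 ]
front R [ 0.1079 -0.0782  0.055 ]
mid tip [0.0986 0.0028 0.035 ]
drumtop end [ 0.1519 -0.0991  0.045 ]
```

The silencer sits at its home position to within about 1 mm and the collar is out. Everything else is in its place, so I hand in the job.

```bash
python3 -c "
from plant import ctrl
print(ctrl.close_job())"
```

```text
the job is handed in; nothing more can be done
None
```

The silencer is now on the bare outlet, locked home, and the job was handed in at about 14.8 s of the 67 s allowed. I first stood the hole saw upright on the table on the -y side of the tray. Then I pressed the collar in to slide the silencer off the middle tube, and pushed it onto the bare tube until it stopped (about 13 N).

- **Silencer:** in the last pictures its body, drum end and collar face lie within about 1–2 mm of the predicted home positions. The collar is fully back out.
- **Other items:** the stop-end matched its predicted position to about 1 mm. The spool and the carton look untouched, as do the two pink cups. I checked these three by eye only.
- **Arm:** the gripper is open and well clear of everything. The highest force in my readings was about 19 N, though I read it only at the end of each move.
- **Disagreements:**
  - The wrist camera placed the middle tube's tip 2–4 mm from the fitted model. The tool had drifted up to 5 degrees off vertical while pushing, and the moves could not correct that, so I judged "home" mainly from the side camera and the hard stop.
  - One small sideways correction overshot by about 11 mm. I corrected it before inserting.

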